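Refit the gas cooker's knob and hold it in to light

ROBOT

A 6-joint arm with a two-finger parallel gripper is mounted at the origin on a cart in front of the work surface, level with it; the furniture and walls round the work are solid. World frame = base frame: x ahead of the robot, y to its left, z up, the work surface at z = 0. Lengths are in mm, angles in rad, forces in N, time in s.
With the tool pointing down it reaches from about 275 to 1000 mm from the base axis. Payload 8.4 kg.
Tool frame: the origin (TCP) lies midway between the tips of the shut fingers; the grasp point (between the pads) lies 19 mm behind it; z points along the fingers, y is the line along which they close (so a half turn about z gives the same grasp; the last joint's range is limited). The gripper opens to 85 mm and grips with 20 to 120 N. Pads are 22 mm wide; open, the fingers measure 114 mm over their backs; the gripper's body (76 mm by 85 mm) begins 54 mm behind the grasp point. The pads swing forward as they close: fully open they stand 13 mm farther back than shut.
Start: joints at [-1.139, 0.353, 1.633, -0, 1.155, -0.002], TCP at [262.7, -567.112, 231.281] pointing down, gripper open.
Joint ranges: [-2.63, 2.63], [-0.92, 2.1], [0.06, 2.66], [-1.3, 4.44], [0, 2.69], [-3.02, 3.02]. Speed limits (rad/s): [2.22, 2.22, 2.79, 3.14, 3.14, 3.14].

INTERFACE

Orientations are given as [roll, pitch, yaw] about the fixed x, y, z axes, in that order (R = Rz(yaw) Ry(pitch) Rx(roll)).
In Python, from rig import monitor, imaging, r gives the robot as it stands.
- The arm moves only by the tool drive_tool, never from a script. Its argument "plan" is a list of rows, each an object of numbers: "x", "y", "z": the shift along the tool's x, y, z in units of 50 mm (1.0 is 50 mm); "ax", "ay", "az": the turn, a rotation vector about the tool's x, y, z in units of 6 degrees (1.0 is 6 degrees); "hand": the finger opening in mm, from 0 to 85.4. In form: [{"x": .., "y": .., "z": .., "ax": .., "ay": .., "az": .., "hand": ..}, ...]. A call has 1 to 8 rows; each row is the pose to reach, as a shift and turn from the pose commanded when the call began, along the tool's axes at that moment; what a row does not reach only later rows make up. A row lasts 1/10 s, in which the tool goes at most 50 mm and 8.59 degrees, less where a joint would pass 70% of its speed; a pose out of reach is approached as far as the arm can. A call with a gripper value outside its range is refused whole. The fingers move at their own pace and stop on an object; "grip_force" is the grip in N (left out, the last holds). Time passes only in rows, so rows that repeat a pose let the fingers close. It gives the time, the measured TCP pose, the force, the opening and the grip force at its end, in the units of the state.
- monitor.sense(): the state, without advancing time (a new reading comes with each control period).
- imaging.grab_frame(name): name is "scene" or "top" or "wrist"; returns the picture (420x560x3 uint8, red, green, blue); there is no depth.
- imaging.camera_info(name): a dict with "mtx" (3x3 intrinsics, pixels), "dist" ([k1, k2, p1, p2, k3] as OpenCV has them; the pictures are not rectified), "R" (3x3) and "t" (3): a world point X has camera coordinates R X + t. Camera axes: x right, y down, z forward; pixel columns grow to the right and rows downward; lengths in mm; the calibration is good to about 2 mm. A picture is of the moment at which its call begins: read the wrist's pose just before it. camera_info takes no time and is no camera call; for the wrist camera it gives the pose at the moment of the call.
- r.sign_off(): hands the job in; it is judged then, once.
The state is a dict: "clock": time; "qpos": joint angles; "qvel": joint speeds; "joint_efforts": joint torques, N m; "eef_pos": TCP position; "tcp_rot": TCP orientation; "contact_force": force on the tool from outside, world axes, zero at the start; "wrist_torque": the same for the moment, N m; "opening": opening from 0.0 (shut) to 1.0 (fully open); "grasp_force": force on a finger pad.
Only numpy, scipy, OpenCV 4.12 (cv2) and the standard library are available. Lean on these libraries where they do the work, as an engineer would, in place of code of your own. Each camera call takes 0.05 s, during which the arm holds its last target. There are 200 camera calls.

TASK

The small steel gas cooker has been cleaned and its black control knob is still off, standing on the worktop. Put the knob back: turn it so that its socket matches the brass D-shaped valve shaft, push it fully home on the shaft, then push it in against the valve's spring and, still pushing, turn it anticlockwise from the off dot to the red flame mark, as one does to light the burner. Finish while still holding the knob, pushed in and at the flame mark; leave the kitchen timer, the white mug and the yellow mug where they stand.

Things in the scene. Friction and masses are not known exactly. Their poses are not given: they have to be found in the camera images.
- knob: Loose black knob, about 60 g, standing on its underside. Collar 42 mm across, 13 mm high, grip bar on top. Origin: centre of the underside; z up; x along the bar to its white pointer line. D socket in the underside, on the axis, 11 mm deep: round part 13.1 mm across, flat 2.5 mm from the axis on the side AWAY from the pointer (-x). Its yaw must change by -1.3 to +0.5 rad to match the shaft.
- knob_bar (a point): Middle of the knob's grip bar, on the axis, 27 mm above the knob's underside; axes as the knob's. The bar is straight, 40 mm long (along x), 13 mm wide with parallel upright sides, from 13 mm (top of the collar) to 38 mm above the underside.
- shaft_tip (a point): Top centre of the brass valve shaft at the cooker's right. D-shaped: 12 mm across, flat 2 mm from the axis on the -x side, x pointing away from the flat; top 3 mm taper to 9.4 mm. Stands 18 mm above the top plate. Knob fully home: knob's origin 11 mm below this point, x axes alike; about 0.2 rad of play either way, so the shaft lags the knob. Moves with both joints.
- valve_press (a joint): How far the shaft is pushed in, m: 0 out, 0.005 fully in. Spring: 3.5 N to start, 7 N fully in; it springs back when let go.
- valve_turn (a joint): Turn of the shaft, rad, anticlockwise seen from above: 0 at off (knob's pointer at the black dot), 1.05 with the pointer at the red flame mark, end stop at 1.31. Locked at off until pushed in by 3 mm or more. Light friction, 0.015 N m.
- cooker: Single-burner stainless-steel gas cooker, fixed on the worktop, 270 x 340 mm, top plate 54 mm above the worktop. Origin: centre of its underside; x points to its back, y to its left, z up. The shaft stands at x -45, y -122 mm.
- burner (a point): Centre of the burner on the cooker's top plate; round it a square black iron pan support reaching 92 mm each way along the cooker's x and y and up to 93 mm above the worktop. Keep clear of it.
- timer: Red and white kitchen timer, 61 mm across, 49 mm high; origin at the centre of its underside. Leave alone.
- white_mug: White mug, 82 x 115 mm, 88 mm high; origin at the middle of its underside. Leave alone.
- mug: Yellow mug, 78 x 113 mm, 102 mm high; origin at the middle of its underside. Leave alone.
Not all that is in view belongs to the job. Several things have the shape of the knob; the one meant has the colours described above.

How it is judged (in metres and radians):
On the way:
1. the knob is fully home on the shaft, with the valve still at off (z of knob in the frame of shaft_tip below -0.009 m and horizontal distance between knob and shaft_tip below 0.003 m and value of joint valve_turn below 0.3 rad), for 0.1 s.
At the end, for the whole second after the job is handed in: Held through the last second: knob home on the shaft (2 mm in depth, 3 mm sideways, 0.5 rad), gripped (over 2 N) and pressing on the shaft (over 2 N), which is in by at least 3 of its 5 mm and turned anticlockwise by at least 0.7 rad (flame mark 1.05) (z of knob in the frame of shaft_tip below -0.009 m and horizontal distance between knob and shaft_tip below 0.003 m and angle between the x axis of knob and the x axis of shaft_tip, either way round below 0.5 rad and value of joint valve_press above 0.003 m and value of joint valve_turn above 0.7 rad and contact force between knob and valve_turn above 2 N and contact force between the fingers and knob above 2 N); the arm keeps its last pose, push and grip.
It fails at once if the kitchen timer, white mug or yellow mug is moved by more than 20 mm (distance of any of timer, white_mug, mug from where it was at the start of the episode above 0.02 m).
It also fails if it takes over 51 s, if anything falls off the work surface, if the arm or the gripper's body presses on something with over 40 N, if the wrist force passes 120 N, or if a joint passes its speed limit or range.

## Working session

There is one attempt and no reset: what is moved stays moved. The work goes in short steps, Python scripts to look and compute and a tool call to move; the robot and the scene stay as the last step left them, time stands still between calls to the robot, and variables do not carry over. Pictures are saved under pics/ and viewed, at most 10 in all, crops included, and the job is handed in when it is done.

Besides the shell and the picture viewer there is one more tool, called after "Request:" by a JSON object that holds its "fn" and its "kwargs". drive_tool: Moves the arm, as the interface text tells. Its arguments: {"type":"object","properties":{"plan":{"type":"array","items":{"type":"object","properties":{"x":{"type":"number"},"y":{"type":"number"},"z":{"type":"number"},"ax":{"type":"number"},"ay":{"type":"number"},"az":{"type":"number"},"hand":{"type":"number"}}}},"grip_force":{"type":"number"}},"required":["plan"]}

```bash
mkdir -p pics; cat > h.py <<'E'
import numpy as np, cv2
from rig import monitor, imaging, r
def save(cam,name,crop=None,s=1):
    im=imaging.grab_frame(cam)
    cv2.imwrite('pics/full_'+name,im[...,::-1])
    if crop: im=im[crop[1]:crop[3],crop[0]:crop[2]]
    cv2.imwrite('pics/'+name,cv2.resize(im,None,fx=s,fy=s,interpolation=cv2.INTER_CUBIC)[...,::-1])
def ray(ci,uv):
    p=cv2.undistortPoints(np.array([[uv]],float),np.array(ci['mtx']),np.array(ci['dist']))[0,0]
    R=np.array(ci['R']);t=np.array(ci['t'])
    return -R.T@t, R.T@np.array([p[0],p[1],1])
def atz(ci,uv,z):
    c,d=ray(ci,uv); return c+d*(z-c[2])/d[2]
def proj(ci,X):
    R=np.array(ci['R']);t=np.array(ci['t'])
    return cv2.projectPoints(np.array(X,float).reshape(-1,1,3),cv2.Rodrigues(R)[0],t,np.array(ci['mtx']),np.array(ci['dist']))[0][:,0]
E
python3 - <<'E'
from h import *
save('top','top1.png');save('scene','scene1.png')
a=cv2.imread('pics/top1.png');b=cv2.imread('pics/scene1.png')
s=monitor.sense();print({k:np.round(v,3) for k,v in s.items()})
for c in('top','scene','wrist'):
  i=imaging.camera_info(c);print(c,np.round(-np.array(i['R']).T@i['t']),np.round(i['R'],2).tolist())
E
```

```text
{'clock': np.float64(0.1), 'qpos': array([-1.139,  0.354,  1.634, -0.   ,  1.155, -0.002]), 'qvel': array([ 0.   , -0.   , -0.004, -0.001, -0.   , -0.   ]), 'joint_efforts': array([-1.0000e-03, -6.0636e+01, -3.4282e+01, -0.0000e+00,  4.0000e-03,
        0.0000e+00]), 'eef_pos': array([ 262.507, -566.723,  230.637]), 'tcp_rot': array([-3.14 ,  0.   ,  0.434]), 'contact_force': array([0.592, 0.632, 0.935]), 'wrist_torque': array([ 0.062,  0.037, -0.02 ]), 'grasp_force': np.float64(0.0), 'opening': np.float64(0.999)}
top [ 281.  -10. 1692.] [[-0.0, -1.0, 0.0], [-0.99, -0.0, -0.17], [0.17, -0.0, -0.98]]
scene [-430. -668.  638.] [[0.57, -0.82, 0.02], [-0.33, -0.25, -0.91], [0.75, 0.51, -0.42]]
wrist [ 326. -537.  373.] [[0.42, -0.91, -0.0], [-0.87, -0.4, 0.28], [-0.25, -0.11, -0.96]]
```

View pics/top1.png

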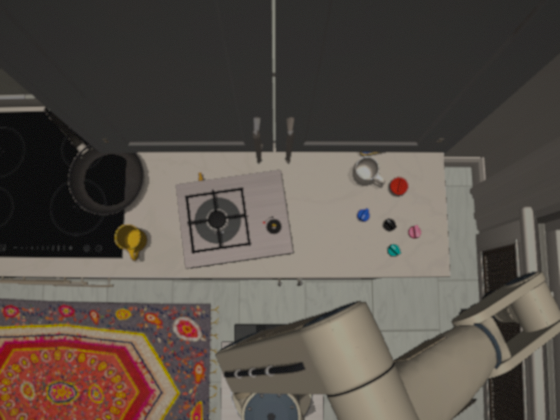

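View pics/scene1.png

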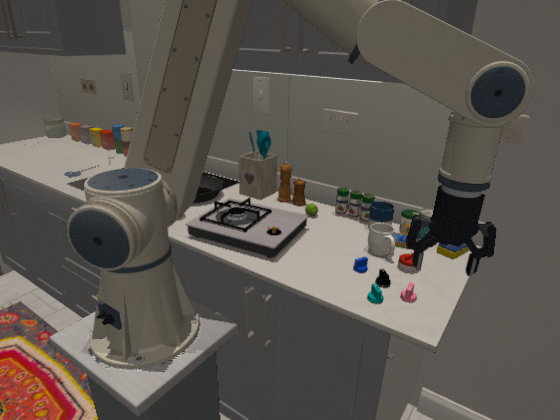

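The top view shows four things shaped like knobs: blue (363,215), black (389,225), pink (414,231) and teal (393,250). The black one fits the description. The red and white timer is at (398,186). The cooker shaft is at about (273,226). I'll enlarge both areas to confirm.

```bash
python3 - <<'E'
from h import *
a=cv2.imread('pics/full_top1.png')
k=cv2.resize(a[195:265,345:430],None,fx=6,fy=6,interpolation=cv2.INTER_CUBIC)
c=cv2.resize(a[160:280,170:300],None,fx=3.5,fy=3.5,interpolation=cv2.INTER_CUBIC)
o=np.zeros((420,800,3),np.uint8)
k=cv2.resize(a[205:245,370:408],None,fx=9,fy=9,interpolation=cv2.INTER_CUBIC)
o[:360,:342]=k;o[:420,345:800]=c
cv2.imwrite('pics/crop1.png',o)
ci=imaging.camera_info('top')
for n,uv,z in [('black',(389,225),20),('blue',(363,215),20),('pink',(414,231),20),('teal',(393,250),20),('timer',(398,186),40),('shaft',(273,226),70),('c1',(176,184),54),('c2',(282,170),54),('c3',(293,252),54),('c4',(187,268),54),('wm',(366,172),88)]:
  print(n,np.round(atz(ci,uv,z)))
E
```

```text
black [ 514. -379.   20.]
blue [ 547. -296.   20.]
pink [ 495. -460.   20.]
teal [ 434. -389.   20.]
timer [ 639. -409.   40.]
shaft [505.  -6.  70.]
c1 [642. 304.  54.]
c2 [687. -34.  54.]
c3 [425. -68.  54.]
c4 [375. 261.  54.]
wm [ 673. -297.   88.]
```

View pics/crop1.png

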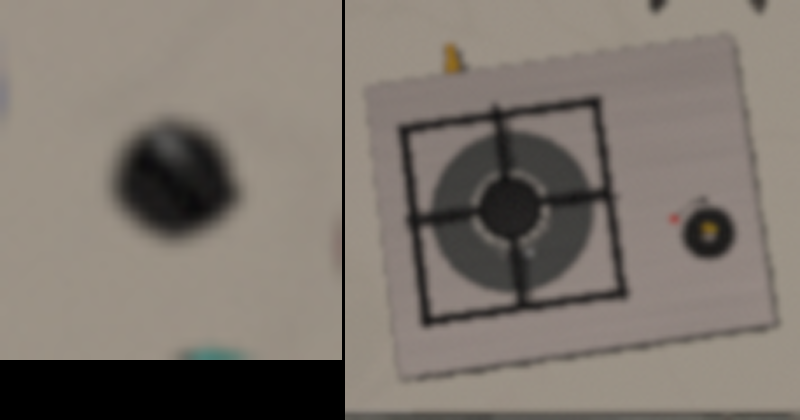

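The crop confirms the black knob at (389,225), centred in the left panel. The shaft stands right of the pan support at about (273,226) in the full picture. Next I move above the knob for a wrist view.

Request:
{"fn": "drive_tool", "kwargs": {"plan": [{"x": 0.9,"y": -0.2,"z": 0.1,"hand": 60},{"x": 1.8,"y": -0.4,"z": 0.3,"hand": 60},{"x": 2.7,"y": -0.6,"z": 0.5,"hand": 60},{"x": 3.6,"y": -0.8,"z": 0.7,"hand": 60},{"x": 4.5,"y": -1.0,"z": 0.8,"hand": 60},{"x": 5.4,"y": -1.2,"z": 0.8,"hand": 60},{"x": 5.8,"y": -1.3,"z": 0.8,"hand": 60},{"x": 5.8,"y": -1.3,"z": 0.8,"hand": 60}]}}

```text
invalid input
```

```bash
python3 - <<'E'
from h import *
s=monitor.sense();print(s['clock'],np.round(s['eef_pos'],1),np.round(s['tcp_rot'],3))
ci=imaging.camera_info('wrist');np.save('ci1.npy',ci,allow_pickle=True)
save('wrist','w1.png',None,1.4)
print(proj(ci,[[514,-379,20]]))
E
```

```text
0.1 [ 262.5 -566.7  230.6] [-3.14   0.     0.434]
[[ 216.14744026 -110.0603402 ]]
```

View pics/w1.png

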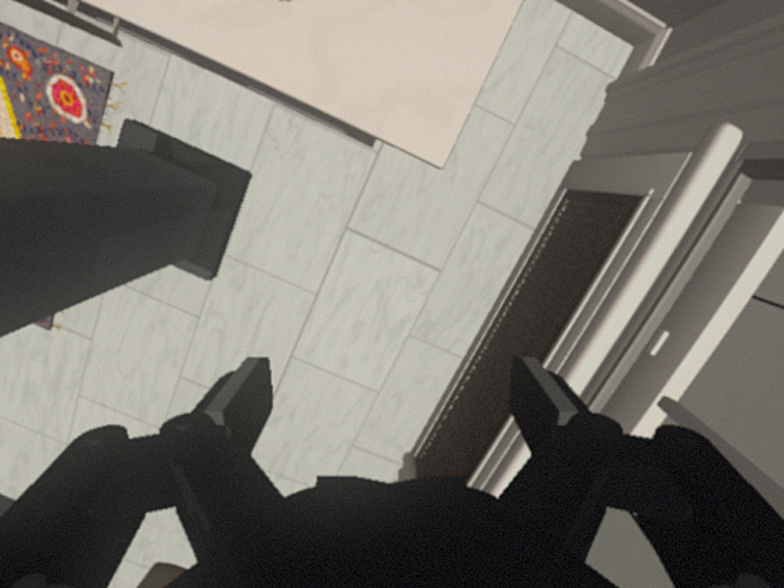

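The move was refused, so this view shows only the floor and the start position. I'll resend with every field filled in.

Request:
{"fn": "drive_tool", "kwargs": {"plan": [{"x": 0.9,"y": -0.2,"z": 0.1,"ax": 0,"ay": 0,"az": 0,"hand": 60},{"x": 1.8,"y": -0.4,"z": 0.3,"ax": 0,"ay": 0,"az": 0,"hand": 60},{"x": 2.7,"y": -0.6,"z": 0.5,"ax": 0,"ay": 0,"az": 0,"hand": 60},{"x": 3.6,"y": -0.8,"z": 0.7,"ax": 0,"ay": 0,"az": 0,"hand": 60},{"x": 4.5,"y": -1.0,"z": 0.8,"ax": 0,"ay": 0,"az": 0,"hand": 60},{"x": 5.4,"y": -1.2,"z": 0.8,"ax": 0,"ay": 0,"az": 0,"hand": 60},{"x": 5.8,"y": -1.3,"z": 0.8,"ax": 0,"ay": 0,"az": 0,"hand": 60},{"x": 5.8,"y": -1.3,"z": 0.8,"ax": 0,"ay": 0,"az": 0,"hand": 60}], "grip_force": 40}}

```text
clock: 0.95
eef_pos: [500.6, -384.1, 190.9]
tcp_rot: [-3.141, -0.0, 0.437]
contact_force: [-0.4, -1.0, 0.4]
opening: 0.703
grasp_force: 0.0
```

```bash
python3 - <<'E'
from h import *
s=monitor.sense();print(s['clock'],np.round(s['eef_pos'],1),np.round(s['tcp_rot'],3))
ci=imaging.camera_info('wrist');np.save('ci1.npy',ci,allow_pickle=True)
p=proj(ci,[[514,-379,20]])[0];print(p)
x,y=np.clip(p.astype(int)-[100,75],0,[360,270])
print(x,y)
save('wrist','w2.png',(x,y,x+200,y+150),4)
E
```

```text
0.95 [ 500.6 -384.1  190.9] [-3.141 -0.     0.437]
[280.1490797  177.74262552]
180 102
```

View pics/w2.png

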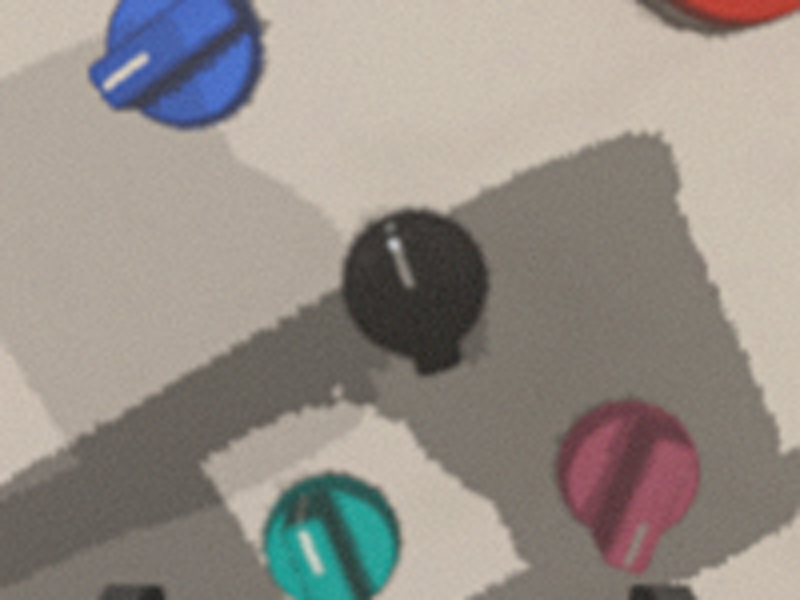

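The wrist crop shows the black knob with its collar centred near full-image (283.8,172.5). The white pointer line runs from (277.5,161.5) to (282.8,174), and the bar's far end is at about (290,193). Blue, pink and teal knobs stand around it.

```bash
python3 - <<'E'
from h import *
ci=np.load('ci1.npy',allow_pickle=True).item()
im=cv2.imread('pics/full_w2.png')
for n,uv,z in [('collar',(283.8,172.5),12),('ptr out',(277.5,161.5),38),('ptr in',(282.75,174),38),('far end',(289.5,193),36),('blue',(226,120),13),('teal',(263,236),13),('pink',(337,220),13)]:
  print(n,np.round(atz(ci,uv,z),1))
# fit: project bar hypotheses
a=atz(ci,(277.5,161.5),38);b=atz(ci,(289.5,193),38);d=a-b;print(np.arctan2(d[1],d[0]),np.linalg.norm(d),(a+b)/2)
d=a-atz(ci,(282.75,174),38);print(np.arctan2(d[1],d[0]),np.linalg.norm(d))
E
```

```text
collar [ 519.8 -380.8   12. ]
ptr out [ 530.9 -368.1   38. ]
ptr in [ 521.5 -378.4   38. ]
far end [ 506.  -393.6   36. ]
blue [ 544.9 -300.8   13. ]
teal [ 441.1 -390.7   13. ]
pink [ 495.9 -460.8   13. ]
0.8008318757762289 35.12598457172299 [ 518.63063135 -380.68736433   38.        ]
0.8343997363879494 13.885195479324043
```

Request:
{"fn": "drive_tool", "kwargs": {"plan": [{"x": 0.1,"y": 0.0,"z": 0.5,"ax": 0,"ay": 0,"az": -1.2,"hand": 45},{"x": 0.2,"y": 0.1,"z": 1.0,"ax": 0,"ay": 0,"az": -2.4,"hand": 45},{"x": 0.36,"y": 0.1,"z": 1.6,"ax": 0,"ay": 0,"az": -3.56,"hand": 45},{"x": 0.36,"y": 0.1,"z": 1.9,"ax": 0,"ay": 0,"az": -3.56,"hand": 45},{"x": 0.36,"y": 0.1,"z": 1.9,"ax": 0,"ay": 0,"az": -3.56,"hand": 45},{"x": 0.36,"y": 0.1,"z": 1.9,"ax": 0,"ay": 0,"az": -3.56,"hand": 45}]}}

```text
clock: 1.6
eef_pos: [516.4, -384.0, 96.8]
tcp_rot: [-3.142, 0.0, 0.803]
contact_force: [-0.5, 0.8, 1.3]
opening: 0.527
grasp_force: 0.0
```

```bash
python3 - <<'E'
from h import *
s=monitor.sense();print(s['clock'],np.round(s['eef_pos'],1),np.round(s['tcp_rot'],3))
ci=imaging.camera_info('wrist');np.save('ci2.npy',ci,allow_pickle=True)
p=proj(ci,[[519,-381,20]])[0];print(p)
x,y=np.clip(p.astype(int)-[70,52],0,[420,315])
print(x,y)
save('wrist','w3.png',(x,y,x+140,y+105),5)
E
```

```text
1.6 [ 516.4 -384.    96.8] [-3.142  0.     0.803]
[278.94971226 211.72996819]
208 159
```

View pics/w3.png

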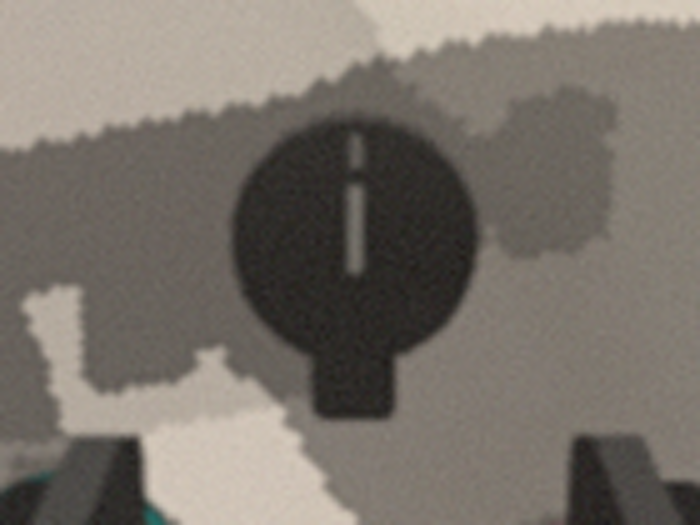

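The bar now stands vertical in the image. The collar centre is at crop (355,238), the bar's front top edge at row 172 and its rear top edge at row 417. In full pixels: collar (279,206.6), bar ends (279.2,193.4) and (279,242.4).

```bash
python3 - <<'E'
from h import *
ci=np.load('ci2.npy',allow_pickle=True).item()
e=np.array([516.4,-384.0]);w=.803;X=np.array([np.cos(w),np.sin(w)]);Y=np.array([np.sin(w),-np.cos(w)])
a=atz(ci,(279.2,193.4),38);b=atz(ci,(279,242.4),38);c=atz(ci,(279,206.6),13)
d=a-b;print(np.linalg.norm(d),np.arctan2(d[1],d[0]))
for p in((a+b)/2,c): print(p.round(1),'tool',X@(p[:2]-e),Y@(p[:2]-e))
l=atz(ci,(208+232/5,206.6),13);rr=atz(ci,(208+478/5,206.6),13);print(np.linalg.norm(l-rr))
E
```

```text
37.641424042125564 0.7991064488232873
[ 519.3 -380.9   38. ] tool 4.2302402627193665 -0.10200706422434713
[ 520.6 -379.4   13. ] tool 6.1966799173417195 -0.1731159038532836
39.94779187042291
```

Request:
{"fn": "drive_tool", "kwargs": {"plan": [{"x": 0.1,"y": 0,"z": 0.6,"ax": 0,"ay": 0,"az": 0,"hand": 45},{"x": 0.1,"y": 0,"z": 1.2,"ax": 0,"ay": 0,"az": 0,"hand": 45},{"x": 0.1,"y": 0,"z": 1.6,"ax": 0,"ay": 0,"az": 0,"hand": 40},{"x": 0.1,"y": 0,"z": 1.6,"ax": 0,"ay": 0,"az": 0,"hand": 20},{"x": 0.1,"y": 0,"z": 1.6,"ax": 0,"ay": 0,"az": 0,"hand": 5},{"x": 0.1,"y": 0,"z": 1.6,"ax": 0,"ay": 0,"az": 0,"hand": 0},{"x": 0.1,"y": 0,"z": 1.6,"ax": 0,"ay": 0,"az": 0,"hand": 0},{"x": 0.1,"y": 0,"z": 1.6,"ax": 0,"ay": 0,"az": 0,"hand": 0}], "grip_force": 60}}

```text
clock: 2.45
eef_pos: [521.1, -380.2, 17.7]
tcp_rot: [3.139, -0.0, 0.806]
contact_force: [-0.1, -0.7, 5.6]
opening: 0.136
grasp_force: 63.6
```

Request:
{"fn": "drive_tool", "kwargs": {"plan": [{"x": 0,"y": 0,"z": -0.6,"ax": 0,"ay": 0,"az": 0,"hand": 0},{"x": 0,"y": 0,"z": -1.4,"ax": 0,"ay": 0,"az": 0,"hand": 0},{"x": 0.3,"y": -0.4,"z": -2.1,"ax": 0,"ay": 0,"az": 0,"hand": 0},{"x": 0.7,"y": -0.9,"z": -2.6,"ax": 0,"ay": 0,"az": 0.8,"hand": 0},{"x": 1.2,"y": -1.6,"z": -2.6,"ax": 0,"ay": 0,"az": 1.8,"hand": 0},{"x": 1.7,"y": -2.3,"z": -2.6,"ax": 0,"ay": 0,"az": 2.8,"hand": 0},{"x": 2.2,"y": -3.0,"z": -2.6,"ax": 0,"ay": 0,"az": 3.8,"hand": 0},{"x": 2.2,"y": -3.0,"z": -2.6,"ax": 0,"ay": 0,"az": 3.8,"hand": 0}]}}

```text
clock: 3.25
eef_pos: [486.4, -192.2, 146.6]
tcp_rot: [-3.139, 0.001, 0.407]
contact_force: [0.1, -0.5, -1.4]
opening: 0.134
grasp_force: 62.7
```

Request:
{"fn": "drive_tool", "kwargs": {"plan": [{"x": 0.2,"y": -0.8,"z": -0.1,"ax": 0,"ay": 0,"az": 0.8,"hand": 0},{"x": 0.4,"y": -1.6,"z": -0.1,"ax": 0,"ay": 0,"az": 1.6,"hand": 0},{"x": 0.7,"y": -2.4,"z": -0.1,"ax": 0,"ay": 0,"az": 2.4,"hand": 0},{"x": 0.9,"y": -3.1,"z": -0.1,"ax": 0,"ay": 0,"az": 2.65,"hand": 0},{"x": 0.9,"y": -3.46,"z": -0.1,"ax": 0,"ay": 0,"az": 2.65,"hand": 0},{"x": 0.9,"y": -3.46,"z": -0.1,"ax": 0,"ay": 0,"az": 2.65,"hand": 0}]}}

```text
clock: 3.85
eef_pos: [460.3, -18.3, 151.6]
tcp_rot: [-3.141, -0.0, 0.134]
contact_force: [0.6, -0.4, 0.0]
opening: 0.134
grasp_force: 62.8
```

```bash
python3 - <<'E'
from h import *
s=monitor.sense();print(s['clock'],np.round(s['eef_pos'],1),np.round(s['tcp_rot'],3))
ci=imaging.camera_info('wrist');np.save('ci3.npy',dict(ci,e=s['eef_pos'],w=s['tcp_rot']),allow_pickle=True)
print(proj(ci,[[504,-9,72]])[0])
save('wrist','w4.png',(150,60,410,255),3)
E
```

```text
3.85 [460.3 -18.3 151.6] [-3.141 -0.     0.134]
[274.64327877 159.49913955]
```

View pics/w4.png

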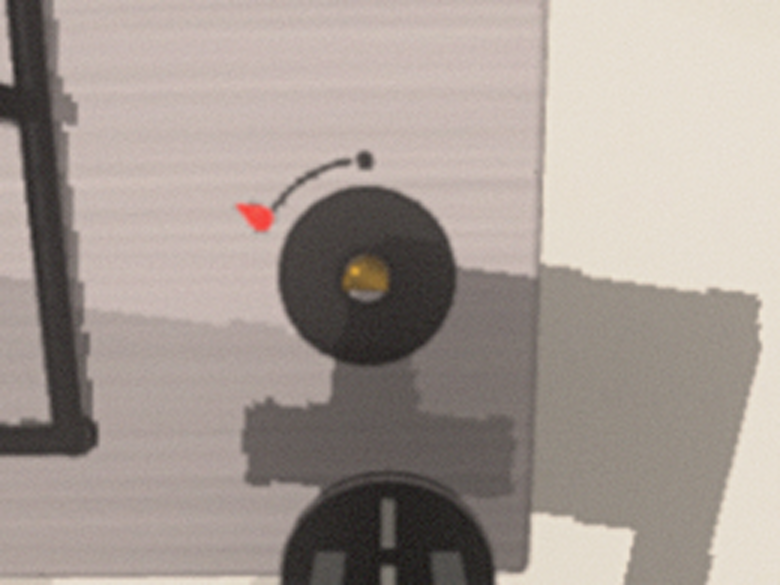

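The wrist crop shows the bezel centred at crop (368,275), the brass D shaft at about (367,277) with its flat at the lower side, the off dot at (365,160) and the red flame at (258,217). The held knob's collar is at the bottom, about x=388.

```bash
python3 - <<'E'
from h import *
ci=np.load('ci3.npy',allow_pickle=True).item();e=ci['e'];w=ci['w'][2]
F=lambda u,v:(150+(u+.5)/3-.5,60+(v+.5)/3-.5)
X=np.array([np.cos(w),np.sin(w)]);Y=np.array([np.sin(w),-np.cos(w)])
T=lambda p:np.round([X@(p[:2]-e[:2]),Y@(p[:2]-e[:2])],2)
for n,uv,z in [('bezel',(368,275),54),('bezel2',(368,275),58),('bezL',(279,275),54),('bezR',(457,275),54),('dot',(365,160),54),('flame',(258,217),54),('tipL',(343,275),71),('tipR',(390,275),71),('tip top',(367,254),71),('tipflat',(367,291),72),('greybot',(367,301),72)]:
  p=atz(ci,F(*uv),z);print(n,p.round(1),T(p))
# collar of held knob
for z in (e[2]-4,e[2]-17): print([T(atz(ci,F(*q),z)) for q in((388,472),(283,570),(494,570))])
a=atz(ci,F(365,160),54);f=atz(ci,F(258,217),54)
for z in(54,58):
  c=atz(ci,F(368,275),z);print(z,[np.arctan2(*(q-c)[[1,0]]) for q in(a,f)])
print('cooker edge',[atz(ci,F(*q),54).round(1) for q in((546,20),(527,560))])
im=cv2.imread('pics/full_w4.png');x,y=272,153
cv2.imwrite('pics/tip.png',np.hstack([cv2.resize(im[137:167,252:292],None,fx=10,fy=10,interpolation=cv2.INTER_CUBIC),cv2.resize(im[205:265,225:315],None,fx=4.4,fy=5,interpolation=cv2.INTER_CUBIC)]))
E
```

```text
bezel [508.3  -6.3  54. ] [49.11 -5.51]
bezel2 [508.6  -6.3  58. ] [49.46 -5.42]
bezL [505.   17.8  54. ] [ 49.15 -29.81]
bezR [511.5 -30.3  54. ] [49.11 18.76]
dot [538.   -1.6  54. ] [79.18 -6.12]
flame [519.6  25.   54. ] [ 64.58 -34.96]
tipL [ 5.089e+02 -2.000e-01  7.100e+01] [ 50.6  -11.45]
tipR [510.5 -12.   71. ] [50.59  0.46]
tip top [514.9  -5.5  71. ] [55.82 -5.33]
tipflat [505.9  -6.7  72. ] [46.67 -5.37]
greybot [503.4  -7.1  72. ] [44.14 -5.38]
[array([22.92, -0.  ]), array([  4.06, -19.23]), array([ 4.07, 19.39])]
[array([ 1.872e+01, -1.000e-02]), array([ -1.81, -20.95]), array([-1.81, 21.11])]
54 [np.float64(0.1545562609254824), np.float64(1.2212572729009188)]
58 [np.float64(0.15795269019452893), np.float64(1.2318737221029128)]
cooker edge [array([578.4, -43. ,  54. ]), array([431.2, -64.2,  54. ])]
```

View pics/tip.png

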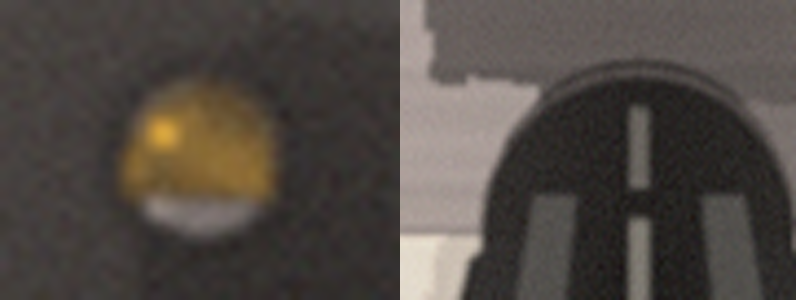

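```bash
python3 - <<'E'
from h import *
from scipy.ndimage import map_coordinates, gaussian_filter
def score(img,ci,c,z,r,ph):
    def ringmean(rr):
        P=np.c_[c[0]+rr*np.cos(ph),c[1]+rr*np.sin(ph),0*ph+z];p=proj(ci,P)
        return map_coordinates(img,[p[:,1],p[:,0]],order=1)
    return np.mean(ringmean(r+1)-ringmean(r-1))
for f,cf,e,w,zs,arc in [('w3','ci2',np.array([516.4,-384.0,96.8]),.803,(0,4,13),np.pi*.75),('w4','ci3',None,.134,(-17.7,-13.7,-4.7),.9)]:
    ci=np.load(cf+'.npy',allow_pickle=True).item()
    if e is None:e=ci['e'];zs=[e[2]+z for z in zs]
    img=gaussian_filter(cv2.imread(f'pics/full_{f}.png',0).astype(float),.6)
    X=np.array([np.cos(w),np.sin(w)]);Y=np.array([np.sin(w),-np.cos(w)])
    for z in zs:
      for r in (20,21):
        b=max((score(img,ci,e[:2]+X*a+Y*y,z,r,w+np.linspace(-arc,arc,150)),a,y) for a in np.arange(-6,9,.25) for y in np.arange(-1.5,1.6,.25))
        print(f,round(z,1),r,np.round(b,2))
# bezel and tip from w4
ci=np.load('ci3.npy',allow_pickle=True).item();print('tipflat centre u', [atz(ci,(272,v),z).round(1) for v,z in((156.5,72),(144.8,69))])
E
```

```text
w3 0 20 [26.44  4.   -0.25]
w3 0 21 [39.44  2.5  -0.5 ]
w3 4 20 [31.13  4.5  -0.5 ]
w3 4 21 [41.8  3.5 -0.5]
w3 13 20 [42.27  6.   -0.5 ]
w3 13 21 [35.42  5.5  -0.75]
w4 133.9 20 [35.23 -3.25 -1.25]
w4 133.9 21 [38.52 -4.25 -1.  ]
w4 137.9 20 [37.42 -2.   -1.25]
w4 137.9 21 [40.95 -3.   -0.75]
w4 146.9 20 [42.88  1.   -0.75]
w4 146.9 21 [46.25 -0.25 -0.5 ]
tipflat centre u [array([506. ,  -6.7,  72. ]), array([514.5,  -5.6,  69. ])]
```

Request:
{"fn": "drive_tool", "kwargs": {"plan": [{"x": 0.5,"y": -0.05,"z": 0,"ax": 0,"ay": 0,"az": -0.12,"hand": 0},{"x": 1.01,"y": -0.1,"z": 0.2,"ax": 0,"ay": 0,"az": -0.12,"hand": 0},{"x": 1.01,"y": -0.1,"z": 0.7,"ax": 0,"ay": 0,"az": -0.12,"hand": 0},{"x": 1.01,"y": -0.1,"z": 1.12,"ax": 0,"ay": 0,"az": -0.12,"hand": 0},{"x": 1.01,"y": -0.1,"z": 1.12,"ax": 0,"ay": 0,"az": -0.12,"hand": 0},{"x": 1.01,"y": -0.1,"z": 1.12,"ax": 0,"ay": 0,"az": -0.12,"hand": 0}]}}

```text
clock: 4.5
eef_pos: [510.5, -9.2, 95.5]
tcp_rot: [3.142, 0.0, 0.143]
contact_force: [-0.1, -0.9, -0.6]
opening: 0.137
grasp_force: 62.7
```

Request:
{"fn": "drive_tool", "kwargs": {"plan": [{"x": 0,"y": 0,"z": 0,"ax": 0,"ay": 0,"az": 0,"hand": 0},{"x": 0,"y": 0,"z": 0,"ax": 0,"ay": 0,"az": 0,"hand": 0}]}}

```text
clock: 4.7
eef_pos: [511.1, -8.5, 96.5]
tcp_rot: [3.141, -0.002, 0.143]
contact_force: [0.6, 0.0, -0.5]
opening: 0.135
grasp_force: 62.7
```

```bash
python3 - <<'E'
from h import *
for i in range(4):
  s=monitor.sense();print(s['eef_pos'].round(2),s['tcp_rot'].round(4),s['contact_force'].round(1)); ci=imaging.camera_info('wrist');print((-np.array(ci['R']).T@ci['t']).round(1)); imaging.grab_frame('wrist')
cv2.imwrite('pics/full_w5.png',imaging.grab_frame('wrist')[...,::-1]);np.save('ci5.npy',ci,allow_pickle=True)
for p in [(514.9,-5.9,54),(510,-6,54)]: print(proj(ci,[p]))
im=cv2.imread('pics/full_w5.png')[80:300,140:420]
cv2.imwrite('pics/w5.png',cv2.resize(im,None,fx=2.7,fy=2.7,interpolation=cv2.INTER_CUBIC))
E
```

```text
[511.1   -8.54  96.46] [ 3.1412e+00 -2.1000e-03  1.4340e-01] [ 0.6  0.  -0.5]
[580.1   1.4 238.5]
[510.94  -8.39  96.35] [ 3.1413e+00 -1.9000e-03  1.4360e-01] [ 0.4  0.4 -0.8]
[580.    1.5 238.4]
[510.78  -8.32  96.18] [ 3.1413e+00 -1.6000e-03  1.4370e-01] [ 0.6 -0.1 -0.5]
[579.9   1.6 238.2]
[510.62  -8.25  96.02] [ 3.1414e+00 -1.3000e-03  1.4380e-01] [-0.5 -0.8 -1.1]
[579.8   1.7 238. ]
[[276.45722888 225.68405716]]
[[275.58910796 232.4438808 ]]
```

View pics/w5.png

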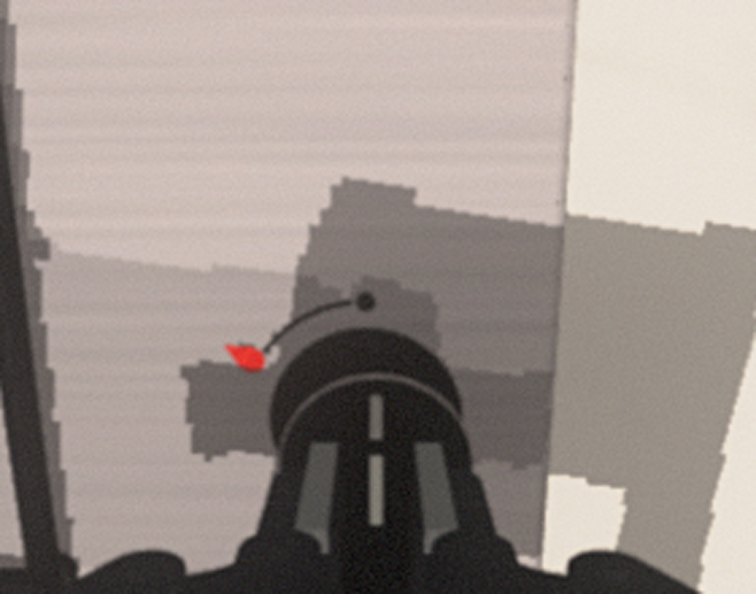

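The knob's midline is at crop u≈375 and the bezel centre at u≈366, so the knob is about 1.4 mm too far right. The readings show the arm is still settling that way, so I'll wait a little.

Request:
{"fn": "drive_tool", "kwargs": {"plan": [{"x": 0,"y": 0,"z": 0,"ax": 0,"ay": 0,"az": 0,"hand": 0},{"x": 0,"y": 0,"z": 0,"ax": 0,"ay": 0,"az": 0,"hand": 0},{"x": 0,"y": 0,"z": 0,"ax": 0,"ay": 0,"az": 0,"hand": 0},{"x": 0,"y": 0,"z": 0,"ax": 0,"ay": 0,"az": 0,"hand": 0},{"x": 0,"y": 0,"z": 0,"ax": 0,"ay": 0,"az": 0,"hand": 0}]}}

```text
clock: 5.45
eef_pos: [510.2, -8.2, 95.3]
tcp_rot: [3.142, 0.0, 0.144]
contact_force: [0.3, -0.1, -2.2]
opening: 0.133
grasp_force: 62.7
```

```bash
python3 - <<'E'
from h import *
from scipy.ndimage import map_coordinates, gaussian_filter
s=monitor.sense();e=s['eef_pos'];w=s['tcp_rot'][2];print(e.round(2),s['tcp_rot'].round(4))
ci=imaging.camera_info('wrist');im=imaging.grab_frame('wrist');cv2.imwrite('pics/full_w6.png',im[...,::-1])
img=gaussian_filter(cv2.cvtColor(im,cv2.COLOR_RGB2GRAY).astype(float),.6)
X=np.array([np.cos(w),np.sin(w)]);Y=np.array([np.sin(w),-np.cos(w)])
ph=w+np.linspace(-1.2,1.2,150)
def ring(c,z,r):
    p=proj(ci,np.c_[c[0]+r*np.cos(ph),c[1]+r*np.sin(ph),0*ph+z]);return map_coordinates(img,[p[:,1],p[:,0]],order=1)
for z in(54,57):
  for r in(23,24,25):
    print(z,r,np.round(max((np.mean(ring(e[:2]+X*a+Y*y,z,r+1)-ring(e[:2]+X*a+Y*y,z,r-1)),a,y) for a in np.arange(-6,6,.25) for y in np.arange(-4,4,.25)),2))
# dot position, pointer line columns
g=img[150:215,240:310];v,u=np.unravel_index(g[:45].argmin(),g[:45].shape);print('dot?',u+240,v+150)
row=img[225:240,260:300].mean(0);print(row.round(0).tolist())
row=img[252:270,260:300].mean(0);print(row.round(0).tolist())
E
```

```text
[510.19  -8.19  95.25] [3.1416e+00 1.0000e-04 1.4380e-01]
54 23 [48.66 -0.75 -2.5 ]
54 24 [50.79 -1.75 -2.5 ]
54 25 [50.04 -3.   -2.5 ]
57 23 [50.23  0.   -2.5 ]
57 24 [51.12 -1.   -2.5 ]
57 25 [49.24 -2.25 -2.5 ]
dot? 275 192
[35.0, 35.0, 34.0, 33.0, 33.0, 31.0, 31.0, 33.0, 32.0, 31.0, 30.0, 30.0, 29.0, 29.0, 30.0, 31.0, 46.0, 74.0, 90.0, 94.0, 86.0, 64.0, 39.0, 29.0, 28.0, 29.0, 29.0, 28.0, 28.0, 29.0, 29.0, 29.0, 28.0, 29.0, 30.0, 30.0, 30.0, 32.0, 34.0, 34.0]
[79.0, 76.0, 67.0, 51.0, 38.0, 31.0, 29.0, 27.0, 27.0, 27.0, 26.0, 26.0, 27.0, 25.0, 24.0, 29.0, 58.0, 96.0, 118.0, 123.0, 115.0, 86.0, 48.0, 27.0, 24.0, 25.0, 25.0, 26.0, 27.0, 25.0, 25.0, 26.0, 28.0, 30.0, 38.0, 54.0, 70.0, 77.0, 78.0, 78.0]
```

Request:
{"fn": "drive_tool", "kwargs": {"plan": [{"x": 0,"y": -0.04,"z": 0,"ax": 0,"ay": 0,"az": 0,"hand": 0},{"x": 0,"y": -0.04,"z": 0,"ax": 0,"ay": 0,"az": 0,"hand": 0},{"x": 0,"y": -0.04,"z": 0.05,"ax": 0,"ay": 0,"az": 0,"hand": 0},{"x": 0,"y": -0.04,"z": 0.1,"ax": 0,"ay": 0,"az": 0,"hand": 0},{"x": 0,"y": -0.04,"z": 0.13,"ax": 0,"ay": 0,"az": 0,"hand": 0},{"x": 0,"y": -0.04,"z": 0.16,"ax": 0,"ay": 0,"az": 0,"hand": 0},{"x": 0,"y": -0.04,"z": 0.16,"ax": 0,"ay": 0,"az": 0,"hand": 0},{"x": 0,"y": -0.04,"z": 0.16,"ax": 0,"ay": 0,"az": 0,"hand": 0}]}}

```text
clock: 6.3
eef_pos: [509.9, -6.2, 87.2]
tcp_rot: [-3.142, 0.0, 0.144]
contact_force: [0.1, 0.3, -1.6]
opening: 0.135
grasp_force: 62.7
```

Request:
{"fn": "drive_tool", "kwargs": {"plan": [{"x": 0,"y": 0,"z": 0.04,"ax": 0,"ay": 0,"az": 0,"hand": 0},{"x": 0,"y": 0,"z": 0.08,"ax": 0,"ay": 0,"az": 0,"hand": 0},{"x": 0,"y": 0,"z": 0.1,"ax": 0,"ay": 0,"az": 0,"hand": 0},{"x": 0,"y": 0,"z": 0.1,"ax": 0,"ay": 0,"az": 0,"hand": 0}]}}

```text
clock: 6.7
eef_pos: [509.8, -6.2, 82.1]
tcp_rot: [-3.142, 0.0, 0.144]
contact_force: [-0.7, 0.5, -0.9]
opening: 0.141
grasp_force: 62.7
```

Request:
{"fn": "drive_tool", "kwargs": {"plan": [{"x": 0,"y": 0,"z": 0.03,"ax": 0,"ay": 0,"az": 0,"hand": 0},{"x": 0,"y": 0,"z": 0.06,"ax": 0,"ay": 0,"az": 0,"hand": 0},{"x": 0,"y": 0,"z": 0.08,"ax": 0,"ay": 0,"az": 0,"hand": 0},{"x": 0,"y": 0,"z": 0.08,"ax": 0,"ay": 0,"az": 0,"hand": 0},{"x": 0,"y": 0,"z": 0.08,"ax": 0,"ay": 0,"az": 0,"hand": 0}]}}

```text
clock: 7.2
eef_pos: [510.0, -6.2, 78.4]
tcp_rot: [3.142, -0.0, 0.144]
contact_force: [-0.0, 0.1, 2.2]
opening: 0.138
grasp_force: 63.0
```

Request:
{"fn": "drive_tool", "kwargs": {"plan": [{"x": 0,"y": 0,"z": 0.02,"ax": 0,"ay": 0,"az": 0,"hand": 0},{"x": 0,"y": 0,"z": 0.02,"ax": 0,"ay": 0,"az": 0,"hand": 0},{"x": 0,"y": 0,"z": 0.05,"ax": 0,"ay": 0,"az": 0,"hand": 0},{"x": 0,"y": 0,"z": 0.08,"ax": 0,"ay": 0,"az": 0,"hand": 0},{"x": 0,"y": 0,"z": 0.11,"ax": 0,"ay": 0,"az": 0,"hand": 0},{"x": 0,"y": 0,"z": 0.11,"ax": 0,"ay": 0,"az": 0,"hand": 0},{"x": 0,"y": 0,"z": 0.11,"ax": 0,"ay": 0,"az": 0,"hand": 0}]}}

```text
clock: 7.9
eef_pos: [510.1, -6.2, 73.3]
tcp_rot: [3.142, -0.0, 0.144]
contact_force: [-3.3, 0.3, 12.3]
opening: 0.138
grasp_force: 64.8
```

Request:
{"fn": "drive_tool", "kwargs": {"plan": [{"x": -0.01,"y": -0.004,"z": 0,"ax": 0,"ay": 0,"az": -1,"hand": 0},{"x": -0.01,"y": -0.008,"z": 0,"ax": 0,"ay": 0,"az": -2,"hand": 0},{"x": -0.012,"y": -0.011,"z": 0,"ax": 0,"ay": 0,"az": -3,"hand": 0},{"x": -0.013,"y": -0.015,"z": 0,"ax": 0,"ay": 0,"az": -4,"hand": 0},{"x": -0.015,"y": -0.018,"z": 0,"ax": 0,"ay": 0,"az": -5,"hand": 0},{"x": -0.017,"y": -0.021,"z": 0,"ax": 0,"ay": 0,"az": -6,"hand": 0},{"x": -0.019,"y": -0.024,"z": 0,"ax": 0,"ay": 0,"az": -7,"hand": 0},{"x": -0.019,"y": -0.024,"z": 0,"ax": 0,"ay": 0,"az": -7,"hand": 0}]}}

```text
clock: 8.7
eef_pos: [509.5, -4.9, 73.4]
tcp_rot: [3.141, -0.001, 0.88]
contact_force: [-1.8, 1.7, 9.3]
opening: 0.13
grasp_force: 64.3
```

Request:
{"fn": "drive_tool", "kwargs": {"plan": [{"x": 0,"y": -0.004,"z": 0,"ax": 0,"ay": 0,"az": -1,"hand": 0},{"x": -0.001,"y": -0.008,"z": 0,"ax": 0,"ay": 0,"az": -2,"hand": 0},{"x": -0.002,"y": -0.011,"z": 0,"ax": 0,"ay": 0,"az": -3,"hand": 0},{"x": -0.003,"y": -0.015,"z": 0,"ax": 0,"ay": 0,"az": -4,"hand": 0},{"x": -0.005,"y": -0.018,"z": 0,"ax": 0,"ay": 0,"az": -5,"hand": 0},{"x": -0.005,"y": -0.018,"z": 0,"ax": 0,"ay": 0,"az": -5,"hand": 0},{"x": -0.005,"y": -0.018,"z": 0,"ax": 0,"ay": 0,"az": -5,"hand": 0}]}}

```text
clock: 9.4
eef_pos: [508.7, -4.4, 73.4]
tcp_rot: [3.14, -0.001, 1.4]
contact_force: [-1.4, 4.0, 10.8]
opening: 0.137
grasp_force: 64.3
```

```bash
python3 - <<'E'
from h import *
s=monitor.sense();print({k:np.round(v,3).tolist() for k,v in s.items() if k in('contact_force','wrist_torque','eef_pos','tcp_rot','grasp_force')})
save('wrist','w7.png',(140,80,420,290),2.7)
E
```

```text
{'eef_pos': [508.715, -4.38, 73.391], 'tcp_rot': [3.14, -0.001, 1.4], 'contact_force': [-1.363, 3.957, 10.826], 'wrist_torque': [0.542, 0.338, 0.048], 'grasp_force': 64.273}
```

View pics/w7.png

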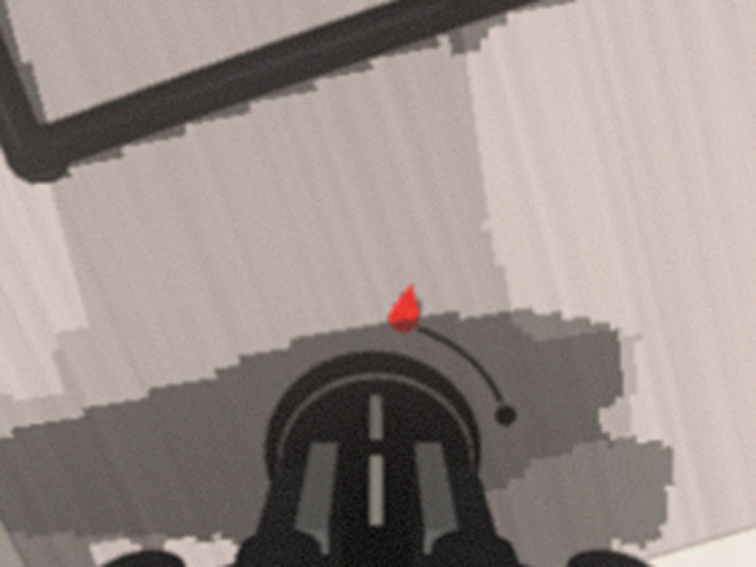

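The pointer is just past the flame mark, which allows for the play. The knob sits concentric with the bezel, pushed about 5 mm below the point where the spring took up. Handing in.

```bash
python3 -c "
from rig import r
print(r.sign_off())"
```

```text
the job is handed in; nothing more can be done
None
```

The knob is back on the valve shaft, pushed in about 5 mm and turned to the flame mark, still gripped; I handed the job in at about 9.5 s on the clock, with no verdict shown.

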